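Hold a slide mailer in the label reader's window

ROBOT

A 7-joint arm with a two-finger parallel gripper is mounted at the origin on a cart in front of the work surface, level with it; the furniture and walls round the work are solid. World frame = base frame: x ahead of the robot, y to its left, z up, the work surface at z = 0. Lengths are in m, angles in rad, forces in N, time in s.
With the tool pointing down it reaches from about 0.35 to 0.9 m from the base axis. Payload 19.9 kg.
Tool frame: the origin (TCP) lies between the finger pads; the fingertips stand 19 mm ahead of it and the grasp point (between the pads) is the TCP; z points along the fingers, y is the direction in which the jaws open and shut (so a half turn about z gives the same grasp; the last joint's range is limited). The gripper opens to 94 mm and grips with 3 to 60 N. Pads are 16 mm wide; open, the fingers measure 119 mm over their backs; the gripper's body (75 mm by 177 mm) begins 78 mm behind the grasp point.
Start: joints at [1.069, 0.417, -0.01, 1.614, 0.005, 1.111, -0.053], TCP at [0.277, -0.56, 0.224] pointing down, gripper open.
Joint ranges: [-2.81, 2.81], [-0.39, 2.02], [-1.27, 1.25], [0.06, 2.57], [-1.19, 4.33], [0.19, 2], [-2.82, 2.82]. Speed limits (rad/s): [1.89, 1.89, 2.39, 2.39, 3.01, 3.01, 3.01].

INTERFACE

Orientations are given as a 3x3 rotation matrix whose columns are the frame's x, y, z axes.
In Python, from rig import robot gives the robot as it stands. Calls block until the motion is done:
- robot.move_ptp(position, orientation): joint-space move of the TCP to a pose.
- robot.move_linear(position, velocity=0.15, frame=None, threshold=None): straight line of the TCP; frame=None keeps the orientation; velocity is the mean speed in m/s. With threshold (N) it stops when the force on the tool has changed by that much, and returns True; else False.
- robot.goto_joints(angles): joint-space move.
- robot.gripper_to(opening): finger opening in m; the grip force is fixed at half the most; returns when the fingers have stopped.
- robot.pause(seconds).
- robot.ik(position, orientation): joint angles nearest the present ones, or None.
- robot.get_state(): the state.
- robot.grab_frame(name): name is "scene" or "top"; returns the picture (400x640x3 uint8, red, green, blue); there is no depth.
- robot.camera_info(name): a dict with "fx", "fy", "cx", "cy" (pixels), "rvec" (rotation vector, rad) and "tvec" (3), from world to camera coordinates, as OpenCV has them. Camera axes: x right, y down, z forward; pixel columns grow to the right and rows downward; lengths in m; the calibration is good to about 2 mm. A picture is of the moment at which its call begins. camera_info takes no time and is no camera call.
A pose or a line that the arm cannot do raises robot.PlanningError and nothing moves.
- robot.sign_off(): hands the job in, once; it reports no verdict.
The state is a dict: "time": time; "qpos": joint angles; "joint_vel": joint speeds; "effort": joint torques, N m; "ee_pos": TCP position; "tool_rot": TCP orientation; "force": force on the tool from outside, world axes, zero at the start; "moment": the same for the moment, N m; "opening": finger opening in m.
Only numpy, scipy, OpenCV 4.12 (cv2) and the standard library are available. Lean on these libraries where they do the work, as an engineer would, in place of code of your own. Each camera call takes 0.05 s, during which the arm holds its last target.

TASK

First push the sliding shutter on top of the label reader open until it clicks home at the end of its travel; then take the slide mailer out of its stand and lower it, standing on end, through the slot that the shutter has uncovered until its lower part fills the whole height of the small front window, without reaching the reader's floor. Finish holding it there: the gripper keeps hold of the mailer, upright and still, and the mailer is not left resting on or jammed against the reader. Leave the timer, the loupe and the large petri dish where they are.

Things in the scene. Friction and masses are not known exactly. Their poses are not given: they have to be found in the camera images.
- slot_mouth (a point): Centre of the slot, level with the reader's top face, 80 mm above the table; axes as reader. The slot is 11 mm wide in x and 32 mm long in y (the mailer is 9 x 30: 2 mm clearance in all). Its mouth is tapered: 4 mm wider on every side at the top face, narrowing over the first 5 mm; the straight guide ends 14 mm below the top face.
- reader: Label reader, a dark grey box 80 mm high fixed to the table. Origin on the table right below the slot; z up, +x to its back, -x to its front with the window, +y the way the shutter opens. It reaches from -24 to 46 mm in x, -50 to 92 mm in y. Two shutter rails (x = 19 to 23 mm either side, y -24 to 88) rise 5 mm above its top. Its inner floor is 14 mm above the table.
- window (a point): Centre of the small black-framed window opening in the reader's front wall, 26 mm wide and 13 mm high, 50 to 63 mm above the table (17 to 30 mm below the top face); axes as reader.
- shutter_tab (a point): Centre of the black finger tab standing up from the metal shutter on the reader; axes as reader. Tab 28 (x) x 12 (y) x 22 mm high, 84 to 106 mm above the table. The shutter plate, its top 84 mm up, covers the slot when closed. Push the tab's -y face toward +y. This point is 22 mm to +y of the slot's centre when closed, 68 mm fully open.
- shutter (a joint): Travel of the shutter in m: 0 closed, 0.046 fully open against its stop. It slides with under 1 N of friction; a spring detent resists with up to about 6 N between 0.033 and 0.040, and once past 0.042 the spring snaps the shutter home and holds it there.
- mailer_mid (a point): Centre of the slide mailer, a pale blue flat box, 82 x 30 x 9 mm, loose, about 40 g, standing on end in the stand; its lower end is 6 mm and its top 88 mm above the table, this point 47 mm. This point's y axis runs along the 82 mm length (up at the start), x along the 30 mm width, z through the 9 mm thickness.
- stand: Grey block fixed to the table, 46 (x) x 70 (y) x 28 mm high on a 54 x 78 mm foot, with one pocket 12 x 33 mm, 22 mm deep, in which the mailer stands with its thickness along the stand's x axis. Origin at the centre of its underside, z up. The mailer projects 60 mm above it.
- timer: Bystander: white kitchen-style timer with buttons, 66 x 66 x 20 mm, loose; origin at the centre of its underside.
- loupe: Bystander: folding loupe with a black case, 27 x 64 x 12 mm, loose; origin at the centre of its underside.
- petri_b: Bystander: large glass petri dish with a pinkish fill, 95 mm across, 17 mm high, loose; origin at the centre of its underside.
Not all that is in view belongs to the job. What is shaped like the part that bears mailer_mid but purple is not meant.

How it is judged:
By the outcome, as a careful person would: the job done as asked, in the order asked, and still so for the second after the job is handed in, while the arm keeps its last pose, push and grip.
It also fails if it takes over 58 s, if anything falls off the work surface, if the arm or the gripper's body presses on something with over 40 N, if the wrist force passes 120 N, or if a joint passes its speed limit or range.

## Working session

There is one attempt and no reset: what is moved stays moved. The work goes in short steps, each a Python script; the robot and the scene stay as the last script left them, time stands still between calls to the robot, and variables do not carry over. Pictures are saved under pics/ and viewed, and the job is handed in when it is done.

```bash
mkdir -p pics; ls; python3 - <<'E'
from rig import robot
import cv2
for n in("scene","top"):
    im=robot.grab_frame(n); cv2.imwrite(f"pics/{n}0.png",im[:,:,::-1]); print(n,robot.camera_info(n))
s=robot.get_state();print(s)
E
```

```text
pics
scene {'fx': 458.0439406595663, 'fy': 458.0439406595663, 'cx': 320.3086106156925, 'cy': 201.89883289228052, 'rvec': array([ 1.92573463, -1.10380427,  0.60078511]), 'tvec': array([-0.48771678,  0.26342637,  0.70193263])}
top {'fx': 488.9414722317281, 'fy': 488.9414722317281, 'cx': 327.8310976727916, 'cy': 193.52783736633182, 'rvec': array([ 2.15728689, -2.21212438,  0.09925724]), 'tvec': array([-0.23115882,  0.51219045,  0.95178759])}
{'time': 0.1, 'qpos': array([ 1.06950781,  0.41789721, -0.01027939,  1.61410327,  0.00468861,
        1.11070214, -0.05296979]), 'joint_vel': array([-0.00053895, -0.00202105,  0.000183  , -0.0007877 , -0.00245573,
       -0.00212135, -0.0006799 ]), 'effort': array([ 1.68129354e-03, -8.52587342e+01,  6.39932826e-01, -4.26696825e+01,
       -4.88575688e-02,  1.63481635e-02, -2.89388277e-05]), 'ee_pos': array([ 0.27719091, -0.55981776,  0.2239031 ]), 'tool_rot': array([[ 8.96141231e-01,  4.43768617e-01, -5.56375660e-04],
       [ 4.43768957e-01, -8.96140749e-01,  9.33090471e-04],
       [-8.45146328e-05, -1.08308309e-03, -9.99999410e-01]]), 'force': array([-0.28225036, -1.02064607, -0.59880478]), 'moment': array([-0.04171288,  0.01791794, -0.0428892 ]), 'opening': 0.09419671541264939}
```

View pics/scene0.png

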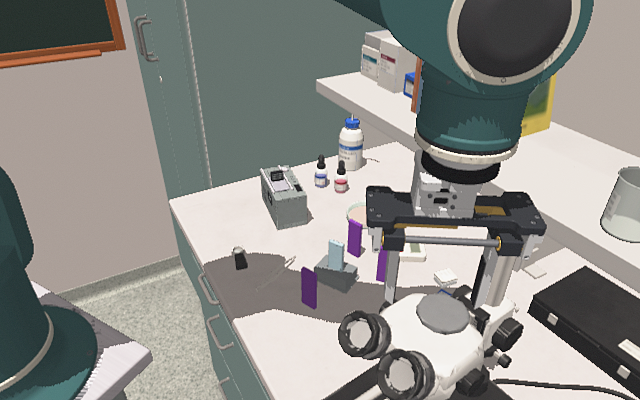

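View pics/top0.png

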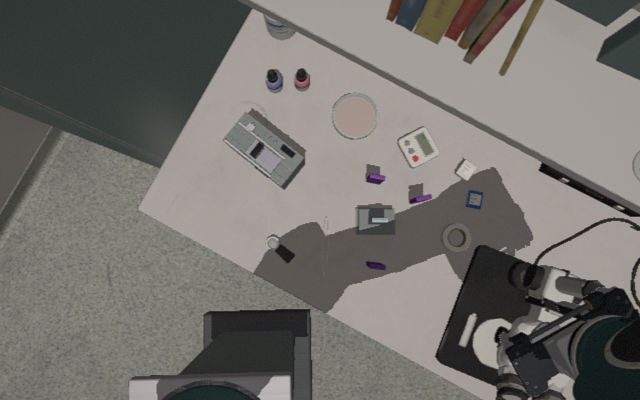

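The pale blue mailer stands in the grey stand (top ≈(378,214), scene ≈(336,255)). The look-alikes at top (375,178), (420,198) and (375,265) are purple, so they are excluded. The reader is at top ≈(264,150). I'll enlarge both.

```bash
python3 - <<'E'
import cv2,numpy as np
t=cv2.imread("pics/top0.png");s=cv2.imread("pics/scene0.png")
def crop(im,x,y,w,h,k,n):
    c=cv2.resize(im[y:y+h,x:x+w],None,fx=k,fy=k,interpolation=cv2.INTER_CUBIC)
    for i in range(0,w,10): cv2.putText(c,str(x+i),(i*k,8),0,.3,(0,0,255),1); cv2.line(c,(i*k,10),(i*k,14),(0,0,255),1)
    for i in range(0,h,10): cv2.putText(c,str(y+i),(0,i*k+4),0,.3,(0,0,255),1); cv2.line(c,(22,i*k),(27,i*k),(0,0,255),1)
    cv2.imwrite(n,c)
crop(t,215,105,95,90,6,"pics/c1.png")
crop(t,345,160,90,90,6,"pics/c2.png")
crop(s,250,155,70,80,7,"pics/c3.png")
crop(s,290,215,100,100,6,"pics/c4.png")
E
```

```text
(no output)
```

View pics/c1.png

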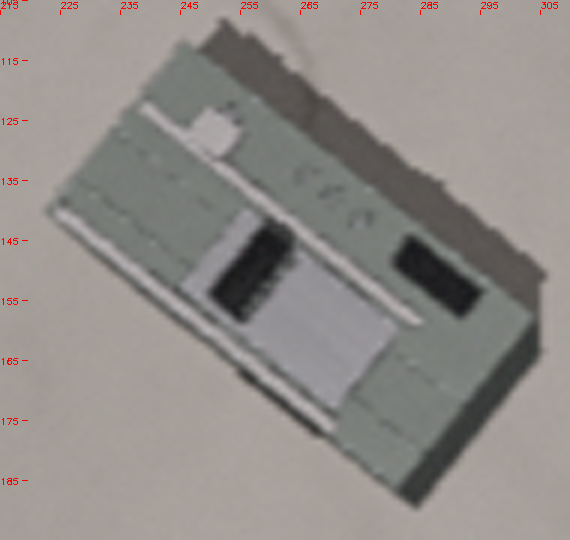

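View pics/c2.png

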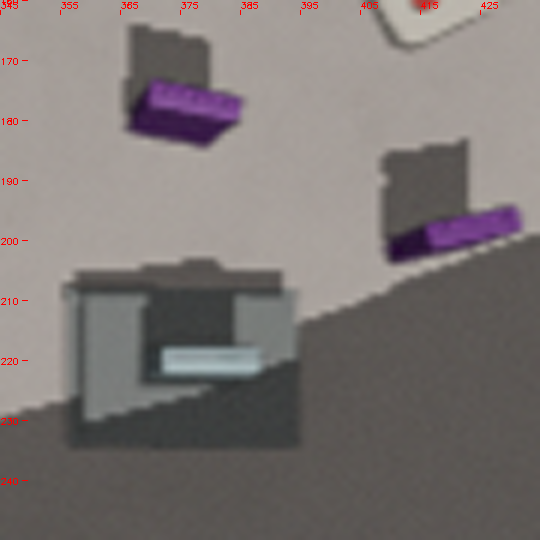

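View pics/c3.png

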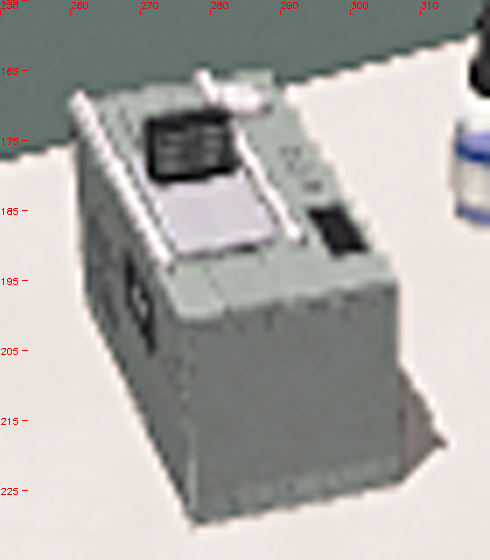

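View pics/c4.png

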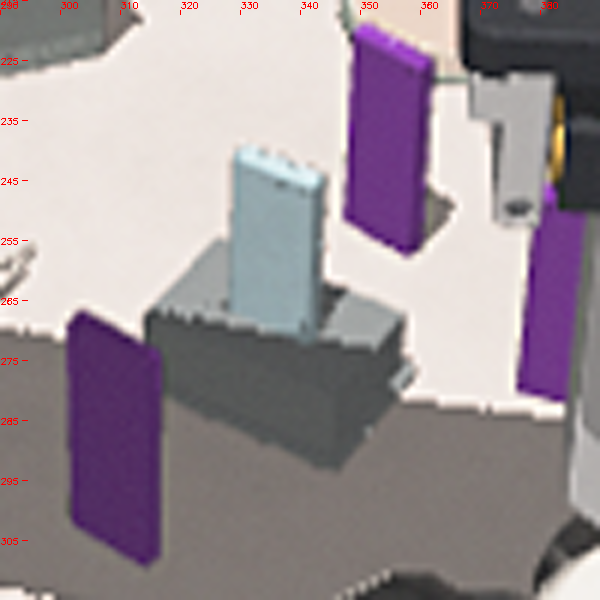

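```bash
cat > h.py <<'E'
import numpy as np,cv2
from rig import robot
from scipy.optimize import least_squares
CI={n:robot.camera_info(n) for n in("scene","top")}
def proj(n,P):
    c=CI[n];K=np.array([[c['fx'],0,c['cx']],[0,c['fy'],c['cy']],[0,0,1]])
    return cv2.projectPoints(np.atleast_2d(np.array(P,float)),c['rvec'],c['tvec'],K,None)[0][:,0]
def back(n,uv,z):
    c=CI[n];R=cv2.Rodrigues(c['rvec'])[0];o=-R.T@c['tvec']
    d=R.T@np.array([(uv[0]-c['cx'])/c['fx'],(uv[1]-c['cy'])/c['fy'],1]);return o+d*(z-o[2])/d[2]
def Rz(a): return np.array([[np.cos(a),-np.sin(a),0],[np.sin(a),np.cos(a),0],[0,0,1]])
def W(p,L): return np.atleast_2d(L)@Rz(p[2]).T+np.array([p[0],p[1],0])
def fit(obs,p0):
    f=lambda p:np.concatenate([(proj(n,W(p,[L]))[0]-uv) for n,L,uv in obs])
    r=least_squares(f,p0,loss='soft_l1');return r.x,f(r.x).reshape(-1,2)
def crop(im,x,y,w,h,k,n,pts=[]):
    im=np.ascontiguousarray(im[:,:,::-1]) 
    c=cv2.resize(im[y:y+h,x:x+w],None,fx=k,fy=k,interpolation=cv2.INTER_CUBIC)
    for i in range(0,w,10): cv2.putText(c,str(x+i),(i*k,8),0,.3,(0,0,255),1)
    for i in range(0,h,10): cv2.putText(c,str(y+i),(0,i*k+4),0,.3,(0,0,255),1)
    for q,col in pts:
        q=((np.array(q)+.5-[x,y])*k).astype(int); cv2.polylines(c,[q.reshape(-1,1,2)],True,col,1)
    cv2.imwrite(n,c)
E
python3 - <<'E'
from h import *
m=1e-3
for n,uv,z in[("top",(257,150),.1),("top",(380,220),.088),("scene",(336,243),.088),("top",(355,116),.017),("top",(418,147),.02),("top",(285,253),.01)]: print(n,uv,back(n,uv,z).round(4))
o=[("top",(46,92,80),(245.3,111.2)),("top",(46,-50,80),(303.7,157)),("top",(-24,-50,80),(281.2,185.3)),("top",(-24,92,80),(222.8,139.5)),
("top",(0,22,100),(256.3,149.3)),
("scene",(-24,92,80),(259.5,168.5)),("scene",(46,92,80),(288.4,164.8)),("scene",(46,-50,80),(306.4,194.8)),("scene",(-24,-50,80),(276.4,199.9)),("scene",(-24,-50,0),(277.4,229.5)),("scene",(46,-50,0),(307.4,223.1)),("scene",(-24,0,56.5),(269.5,198.5))]
o=[(n,np.array(L)*m,np.array(u)) for n,L,u in o]
a=back("top",(256,150),.1); b=back("top",(281,185),.08);c=back("top",(223,140),.08);yaw=np.arctan2(*(c-b)[[1,0]])-np.pi/2
p,r=fit(o,[a[0],a[1],yaw]);print(p,r.round(1).tolist(), np.linalg.norm(c-b))
p2,r2=fit([q for q in o if q[0]=="top"],p);print("top only",p2)
p3,r3=fit([q for q in o if q[0]=="scene"],p);print("scene only",p3)
# mailer: local x=thickness, y = width
q=[("top",(sx*4.5,sy*15,88),uv) for sx,sy,uv in[(1,1,(371.5,217.3)),(1,-1,(388.2,217.3)),(-1,-1,(388.2,221.8)),(-1,1,(371.5,221.8))]]
q=[(n,np.array(L)*m,np.array(u)) for n,L,u in q]
e=back("top",(379.8,219.6),.088)
dd=back("top",(371.5,219.6),.088)-back("top",(388.2,219.6),.088)
pm,rm=fit(q,[e[0],e[1],np.arctan2(dd[1],dd[0])-np.pi/2]);print("mailer",pm,rm.round(1).tolist())
np.save("r.npy",p);np.save("m.npy",pm)
def box(p,x0,x1,y0,y1,z): return W(p,np.array([(x0,y0,z),(x1,y0,z),(x1,y1,z),(x0,y1,z)])*m)
for n,cr in(("top",[(215,105,95,90,6),(345,160,90,90,6)]),("scene",[(250,155,70,80,7),(290,215,100,100,6)])):
    im=cv2.imread(f"pics/{n}0.png")[:,:,::-1]
    pts=[(proj(n,box(p,*b)),(0,0,255)) for b in[(-24,46,-50,92,80),(-24,46,-50,92,0),(-14,14,16,28,106),(-14,14,16,28,84),(-23,-19,-24,88,85),(19,23,-24,88,85)]]
    pts+=[(proj(n,box(pm,*b)),(0,200,255)) for b in[(-4.5,4.5,-15,15,88),(-4.5,4.5,-15,15,28),(-23,23,-35,35,28),(-27,27,-39,39,0)]]
    for i,c in enumerate(cr): crop(im,*c,f"pics/o_{n}{i}.png",pts)
E
```

```text
top (257, 150) [ 0.5835 -0.1147  0.1   ]
top (380, 220) [ 0.4494 -0.3384  0.088 ]
scene (336, 243) [ 0.4439 -0.3385  0.088 ]
top (355, 116) [ 0.663  -0.3031  0.017 ]
top (418, 147) [ 0.5959 -0.4279  0.02  ]
top (285, 253) [ 0.3903 -0.1557  0.01  ]
[ 0.56773514 -0.13175124 -0.69507942] [[-0.2, -0.1], [-0.0, 0.3], [-0.8, 1.0], [-1.2, 0.2], [0.8, 1.6], [0.5, -0.2], [0.1, -1.3], [1.1, -1.3], [-0.4, -0.5], [0.3, 0.2], [0.4, 0.4], [1.0, -1.8]] 0.1390007405490343
top only [ 0.56884621 -0.13245376 -0.69061008]
scene only [ 0.56532775 -0.13221379 -0.69542268]
mailer [ 0.45023402 -0.33814596 -0.02614873] [[0.2, -0.2], [-0.3, -0.2], [-0.2, 0.2], [0.3, 0.2]]
```

```bash
python3 - <<'E'
import cv2,numpy as np
a=[cv2.imread(f"pics/o_{n}.png") for n in("top0","top1","scene0","scene1")]
a=[cv2.copyMakeBorder(x,0,600-x.shape[0],0,max(0,600-x.shape[1]),0) for x in a]
cv2.imwrite("pics/oA.png",np.hstack(a[:2])[:560,:]);cv2.imwrite("pics/oB.png",np.hstack(a[2:]))
E
```

```text
(no output)
```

View pics/o_top0.png

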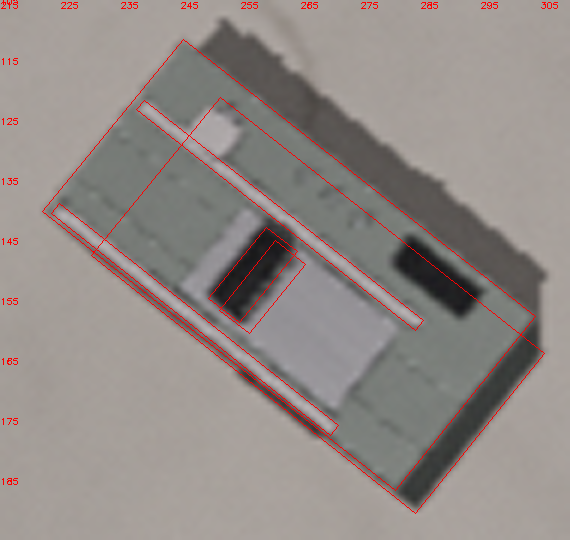

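View pics/o_top1.png

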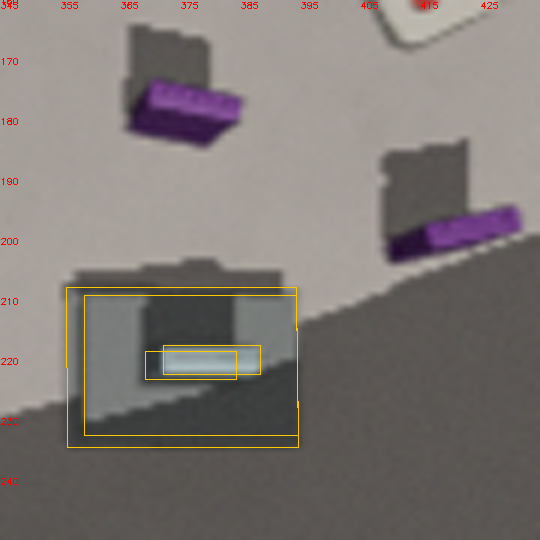

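View pics/o_scene0.png

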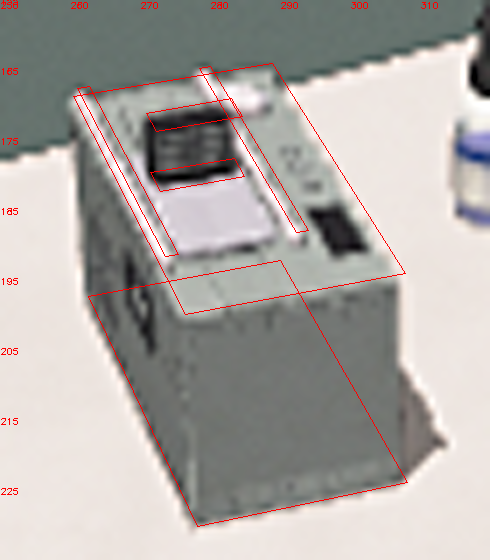

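View pics/o_scene1.png

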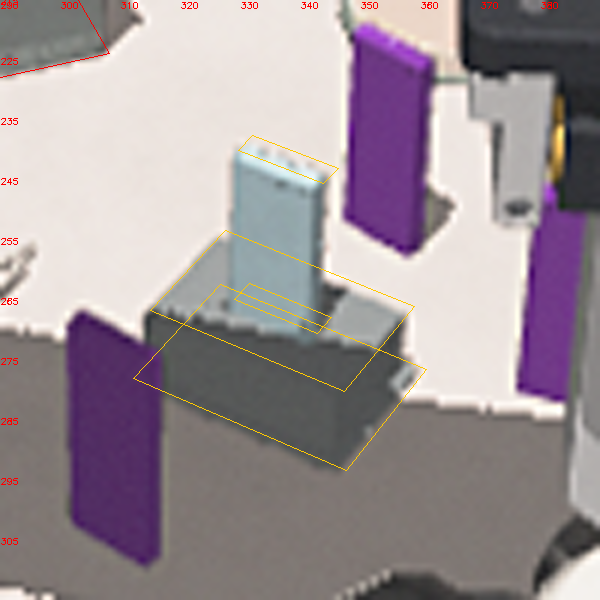

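Both overlays fit to about 1–1.5 px, and the sizes and heights agree. The scene camera disagrees with the top camera by about 2–3 mm. I'll use the top camera consistently and calibrate it against the gripper. Next I check IK for the planned poses and go above the pre-push point.

```bash
cat >> h.py <<'E'
def toolR(yaw,flip=0):
    # tool z down, tool y along local +-x of frame yaw
    y=Rz(yaw+flip*np.pi)@[1,0,0]; z=np.array([0,0,-1.]); return np.column_stack([np.cross(y,z),y,z])
PR=np.array([0.56884621,-0.13245376,-0.6926]); PM=np.load("m.npy")
E
python3 - <<'E'
from h import *
for f in(0,1):
    for nm,p,L in(("push0",PR,(0,0,.109)),("push1",PR,(0,.056,.109)),("grasp",PM,(0,0,.073)),("hi",PR,(0,0,.26)),("hiM",PM,(0,0,.26))):
        q=robot.ik(W(p,[L])[0],toolR(p[2],f)); print(f,nm,W(p,[L])[0].round(3),None if q is None else np.round(q,2))
E
```

```text
0 push0 [ 0.569 -0.132  0.109] [ 0.44  0.5  -0.34  1.81  0.21  0.87 -0.69]
0 push1 [ 0.605 -0.089  0.109] [ 0.39  0.55 -0.39  1.73  0.25  0.91 -0.8 ]
0 grasp [ 0.45  -0.338  0.073] [ 0.81  0.51 -0.28  1.88  0.2   0.77  0.4 ]
0 hi [ 0.569 -0.132  0.26 ] [ 0.44  0.33 -0.34  1.67  0.12  1.16 -0.62]
0 hiM [ 0.45  -0.338  0.26 ] [ 0.85  0.29 -0.32  1.72  0.1   1.15  0.48]
1 push0 [ 0.569 -0.132  0.109] [ 0.95  0.76 -1.09  1.79  0.76  1.08  2.03]
1 push1 [ 0.605 -0.089  0.109] [ 0.84  0.8  -1.09  1.72  0.79  1.12  1.95]
1 grasp [ 0.45  -0.338  0.073] [ 0.37  0.51  0.28  1.89 -0.2   0.76 -2.41]
1 hi [ 0.569 -0.132  0.26 ] [ 0.96  0.52 -1.08  1.65  0.48  1.26  2.23]
1 hiM [ 0.45  -0.338  0.26 ] [ 0.41  0.28  0.22  1.74 -0.06  1.14 -2.52]
```

```bash
python3 - <<'E'
from h import *
p=robot.get_state()['ee_pos']; robot.move_linear([p[0],p[1],.29])
R=toolR(PR[2])
robot.move_ptp(W(PR,[(0,-.004,.24)])[0],R)
robot.gripper_to(0.0)
robot.move_linear(W(PR,[(0,-.004,.125)])[0])
s=robot.get_state();print(s['time'],s['ee_pos'],s['opening'],s['force'])
tips=[W(PR,[(0,-.004,.106)])[0]]
for n,c in(("top",(195,85,130,120,5)),("scene",(230,120,110,115,5))):
    im=robot.grab_frame(n);cv2.imwrite(f"pics/{n}1.png",im[:,:,::-1]);print(n,proj(n,[s['ee_pos'],s['ee_pos']-[0,0,.019]]))
    crop(im,*c,f"pics/b_{n}.png",[(proj(n,W(PR,[(-.0125,-.012,.106),(.0125,-.012,.106),(.0125,.004,.106),(-.0125,.004,.106)])),(0,0,255))])
E
```

```text
4.8833 [ 0.56679986 -0.13556171  0.12584103] 0.00014654390056573777 [0.30561409 0.2230809  0.00736973]
top [[266.84906517 156.53083018]
 [268.04998333 158.15768139]]
scene [[280.84137037 168.27747479]
 [281.20120112 175.91518326]]
```

View pics/b_top.png

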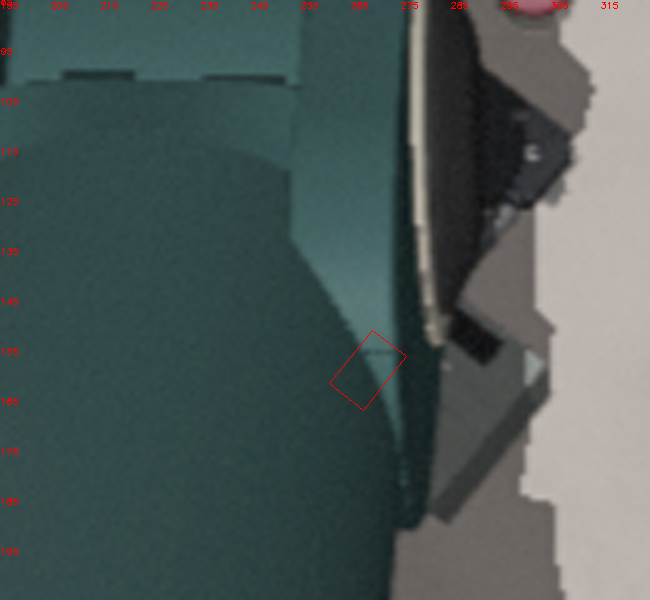

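View pics/b_scene.png

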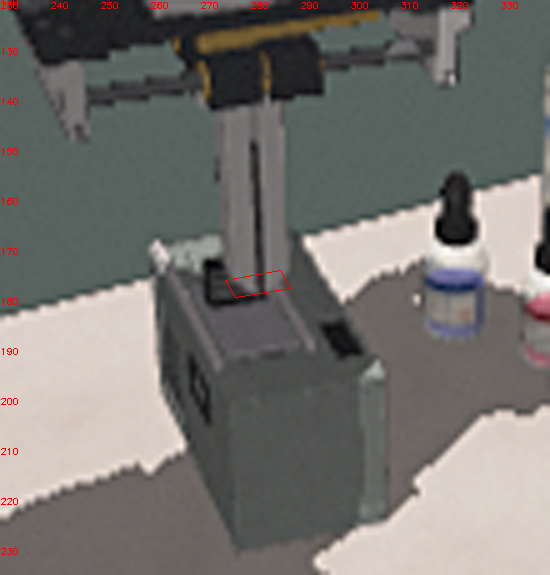

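Scene view: the closed fingers' tip is centred at about (281,177), in front of the tab and over the plate, within about 0.7 px of the prediction. I'll lower and push now.

```bash
python3 - <<'E'
from h import *
print(robot.move_linear(W(PR,[(0,-.004,.110)])[0],.05,threshold=8))
def rep():
    s=robot.get_state();L=Rz(-PR[2])@(s['ee_pos']-[PR[0],PR[1],0]);print(round(s['time'],2),L.round(4),(Rz(-PR[2])@s['force']).round(1),s['joint_vel'].max().round(3))
rep()
for y in (.02,.035,.048,.053,.056,.059):
    t=robot.move_linear(W(PR,[(0,y,.110)])[0],.04,threshold=20);print(y,t);rep()
    if t:break
im=robot.grab_frame("scene");cv2.imwrite("pics/scene2.png",im[:,:,::-1]);crop(im,230,120,110,115,5,"pics/b2.png")
E
```

```text
False
5.43 [-0.0002 -0.0041  0.1097] [0.1 0.2 0.5] 0.004
0.02 False
6.18 [-1.000e-04  2.000e-02  1.099e-01] [-0.2  0.7  1. ] 0.003
0.035 False
6.71 [-1.00e-04  3.53e-02  1.10e-01] [-0.3  1.5  0.3] 0.006
0.048 False
7.18 [-1.00e-04  4.85e-02  1.10e-01] [-0.1  0.1 -0.3] 0.006
0.053 False
7.46 [0.0002 0.0519 0.1098] [ 0.9 -6.1  0.8] 0.002
0.056 False
7.71 [0.0003 0.0523 0.1096] [ -2.7 -20.9   8.6] 0.002
0.059 False
7.96 [0.0004 0.0527 0.1094] [ -6.1 -34.5  18.1] 0.002
```

View pics/b2.png

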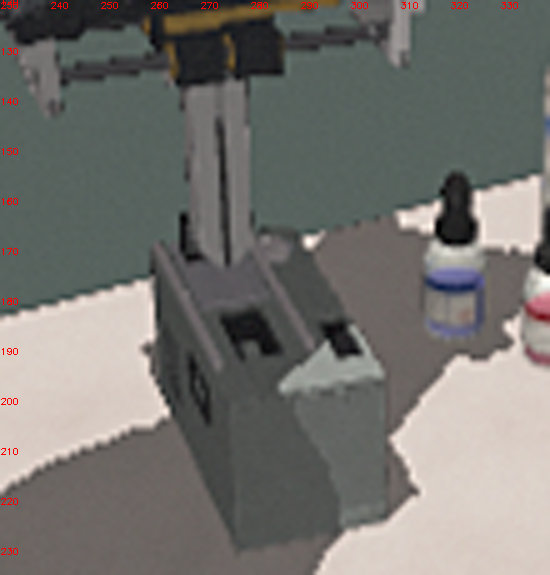

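Force climbed to about 35 N with no travel, well above the 6 N detent, so the shutter is at its stop. The slot is uncovered at scene ≈(280,187). I'll back off, retreat and look from both cameras.

```bash
python3 - <<'E'
from h import *
robot.move_linear(W(PR,[(0,.035,.112)])[0],.08)
robot.move_linear(W(PR,[(0,.02,.24)])[0],.25)
robot.move_ptp(W(PM,[(0,0,.24)])[0],toolR(PM[2]))
robot.gripper_to(.045)
print(robot.get_state()['time'])
for n,c,c2 in(("top",(215,105,95,90,8),(345,160,90,90,6)),("scene",(250,155,70,80,8),(290,215,100,100,6))):
    im=robot.grab_frame(n);cv2.imwrite(f"pics/{n}3.png",im[:,:,::-1]);crop(im,*c,f"pics/d_{n}.png");crop(im,*c2,f"pics/d2_{n}.png")
E
```

```text
11.0333
```

View pics/d_top.png

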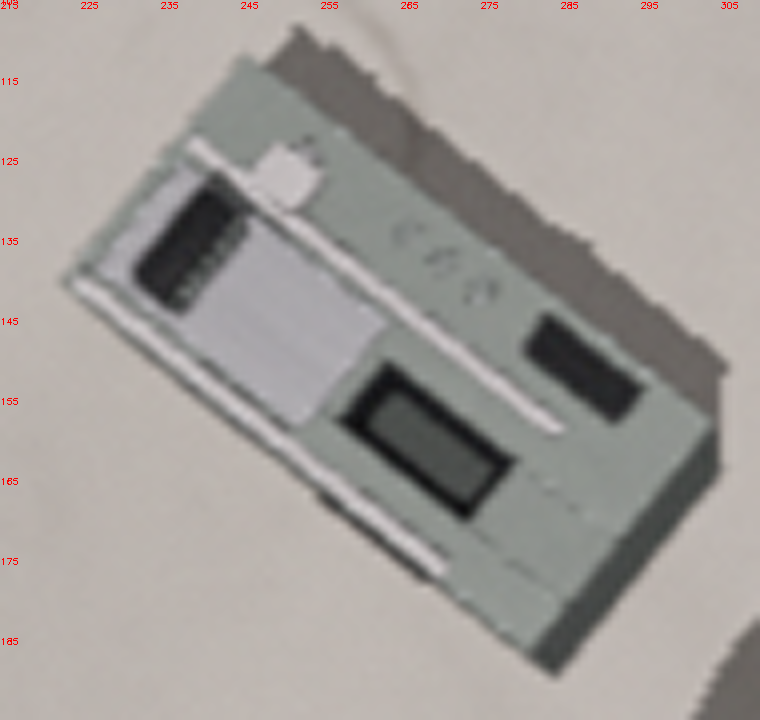

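View pics/d_scene.png

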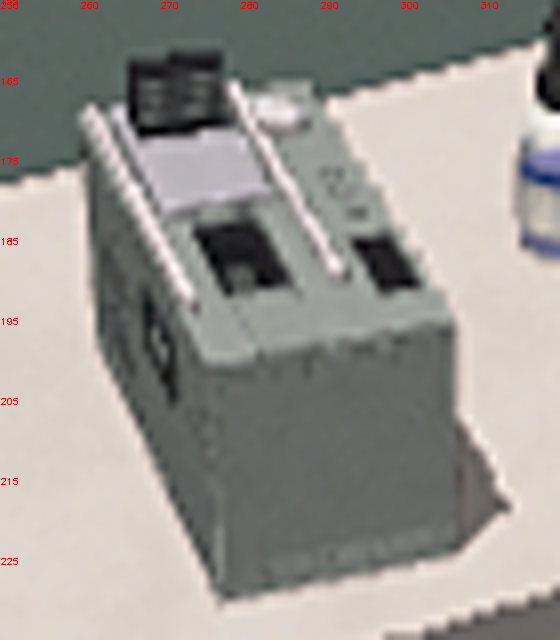

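View pics/d2_scene.png

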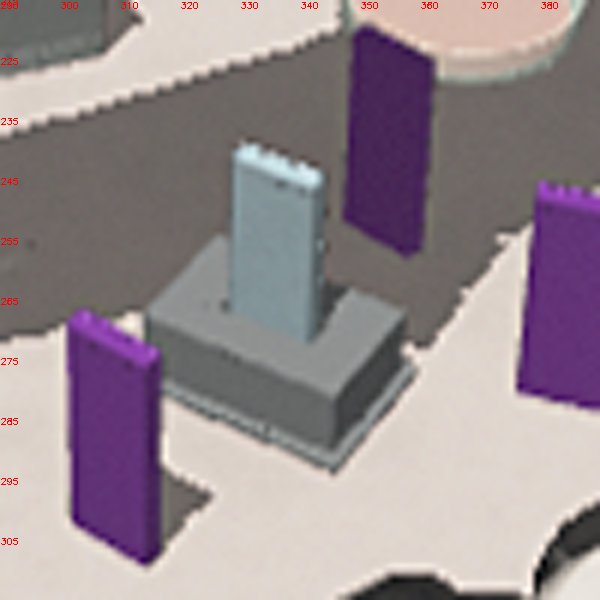

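```bash
python3 - <<'E'
from h import *
for n,uv in(("top",(267.8,159.6)),("scene",(279.9,186.5))):
    P=back(n,uv,.08);print(n,P.round(4),"in PR frame",(Rz(-PR[2])@(P-[PR[0],PR[1],0])).round(4), proj(n,[[PR[0],PR[1],.08]]).round(1))
# mailer in scene: front(-x) face corners top, and at stand
for uv,z in(((328.3,240.5),.088),((343,245.5),.088)): print(back("scene",uv,z).round(4))
s=robot.get_state();print(s['ee_pos'])
im=cv2.imread("pics/scene3.png")[:,:,::-1];e=s['ee_pos']
tip=e-[0,0,.019];R=s['tool_rot']
pts=[(proj("scene",[tip+R@np.array([a*.008,b,0]) for a in(-1,1) for b in (0.0225,.035)][:2]+[tip+R@np.array([a*.008,b,0]) for a in(1,-1) for b in (.035,)]),(0,0,255)),(proj("scene",[tip+R@np.array([a,b,0]) for a,b in((-.008,-.0225),(.008,-.0225),(.008,-.035),(-.008,-.035))]),(0,255,0))]
crop(im,280,110,110,140,5,"pics/e.png",pts)
E
```

```text
top [ 0.5683 -0.1321  0.08  ] in PR frame [-0.0007 -0.0001  0.08  ] [[268.  159.3]]
scene [ 0.5645 -0.1323  0.08  ] in PR frame [-0.0034 -0.0026  0.08  ] [[281.1 185.6]]
[ 0.4432 -0.3229  0.088 ]
[ 0.444  -0.3528  0.088 ]
[ 0.4502293  -0.33818537  0.24001635]
```

View pics/e.png

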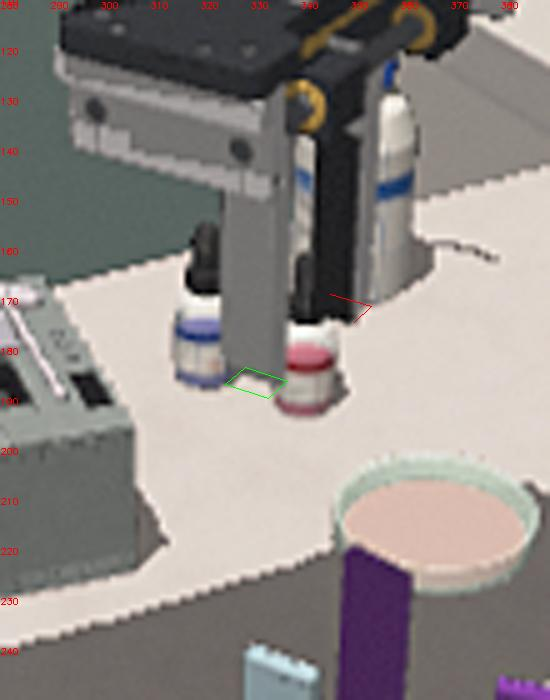

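```bash
python3 - <<'E'
from h import *
s=robot.get_state();e=s['ee_pos'];tip=e-[0,0,.019];R=s['tool_rot'];print(s['opening'])
im=cv2.imread("pics/scene3.png")[:,:,::-1]
h=s['opening']/2
pts=[(proj("scene",[tip+R@np.array([a,b,0]) for a,b in((-.008,g*h),(.008,g*h),(.008,g*(h+.0125)),(-.008,g*(h+.0125)))]),(0,0,255)) for g in(1,-1)]
crop(im,315,140,50,55,12,"pics/e.png",pts)
s1=np.array([ 0.56679986,-0.13556171,0.12584103-.019]);R=toolR(PR[2])
im=cv2.imread("pics/scene1.png")[:,:,::-1]
crop(im,260,145,45,50,12,"pics/e1.png",[(proj("scene",[s1+R@np.array([a,b,0]) for a,b in((-.008,-.0125),(.008,-.0125),(.008,.0125),(-.008,.0125))]),(0,0,255))])
E
```

```text
0.04485491302564599
```

View pics/e.png

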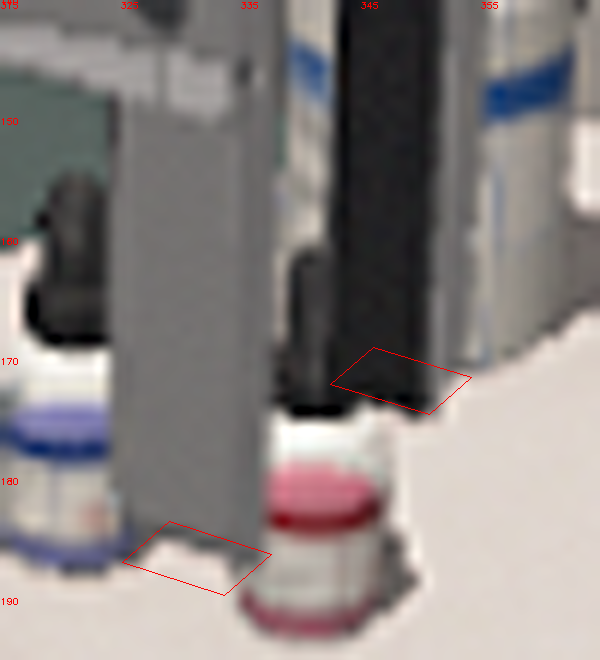

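View pics/e1.png

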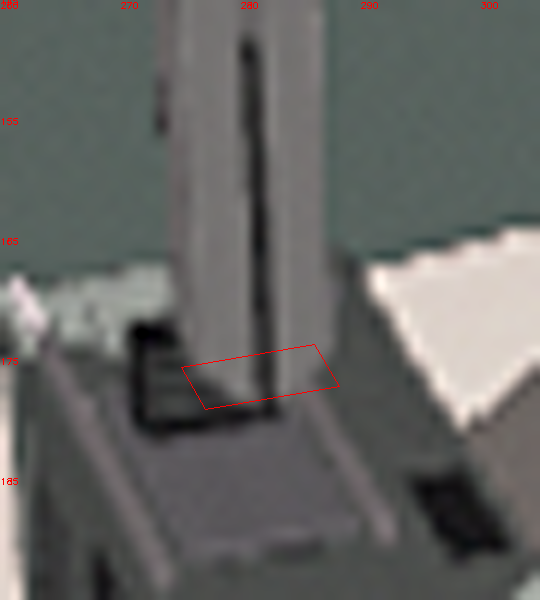

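The scene camera matches the finger position to under 0.5 px. The contact at the stop also places the reader about 2 mm in −y' from the top-camera fit, and both are explained by a +3 mm world-x bias in the top camera. So I take the slot at (0.565, −0.132) and the mailer at (0.448, −0.338). Grasping now.

```bash
cat >> h.py <<'E'
PR=np.array([0.5652,-0.1324,-0.693]); PM=np.array([0.448,-0.3380,0.0])
def rep(t=''):
    s=robot.get_state();L=Rz(-PR[2])@(s['ee_pos']-[PR[0],PR[1],0]);print(t,round(s['time'],2),'rd',L.round(4),'F',(Rz(-PR[2])@s['force']).round(2),'M',s['moment'].round(2),'op',round(s['opening'],4))
E
python3 - <<'E'
from h import *
R=toolR(PM[2])
robot.move_linear(W(PM,[(0,0,.13)])[0],.15,frame=R)
print(robot.move_linear(W(PM,[(0,0,.073)])[0],.08,threshold=8));rep()
robot.gripper_to(0.0);rep('grip')
im=robot.grab_frame("scene");crop(im,290,195,100,120,6,"pics/g.png")
E
```

```text
False
 12.88 rd [ 0.0414 -0.233   0.0733] F [ 0.02 -0.73 -0.52] M [-0.07 -0.07  0.02] op 0.0449
grip 13.53 rd [ 0.0412 -0.233   0.0731] F [-0.   -1.11  1.63] M [-0.02  0.    0.03] op 0.009
```

View pics/g.png

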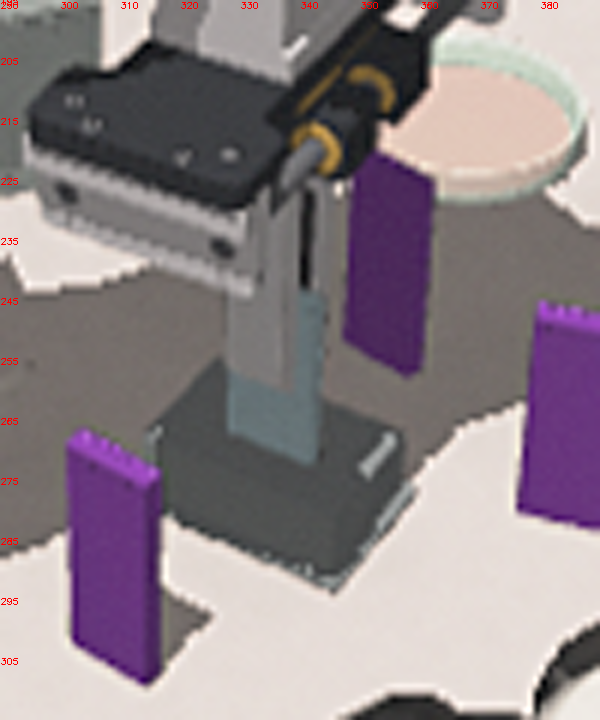

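The fingers closed to 9.0 mm, so the pads are flat on the mailer. The mailer's lower part is at about (335,262) in scene, and the finger is centred on its width. Now I lift and carry it above the slot.

```bash
python3 - <<'E'
from h import *
robot.move_linear(W(PM,[(0,0,.20)])[0],.12);rep('lift')
robot.move_ptp(W(PR,[(0,0,.20)])[0],toolR(PR[2]))
robot.move_linear(W(PR,[(0,0,.158)])[0],.1)
robot.pause(.3);rep('above')
s=robot.get_state();print(s['tool_rot'].round(3).tolist())
im=robot.grab_frame("scene");cv2.imwrite("pics/scene5.png",im[:,:,::-1])
z=s['ee_pos'][2]
P=lambda a,b,c:W(PR,np.array([(-a,-b,c),(a,-b,c),(a,b,c),(-a,b,c)]))
zb=z-.067
crop(im,250,120,65,80,9,"pics/i.png")
crop(im,250,120,65,80,9,"pics/i2.png",[(proj("scene",P(.0045,.015,zb)),(0,0,255)),(proj("scene",P(.0095,.020,.08)),(0,255,255)),(proj("scene",P(.0045,.015,zb+.03)),(0,0,255))])
im=robot.grab_frame("top");cv2.imwrite("pics/top5.png",im[:,:,::-1])
E
```

```text
lift 14.78 rd [ 0.0408 -0.2331  0.1993] F [ 0.38 -0.48 -0.6 ] M [ 0.01 -0.1   0.02] op 0.0089
above 16.72 rd [2.000e-04 1.000e-04 1.584e-01] F [ 0.85 -0.08  0.33] M [ 0.02 -0.   -0.02] op 0.009
[[0.639, 0.769, 0.001], [0.769, -0.639, -0.0], [0.0, 0.001, -1.0]]
```

View pics/i.png

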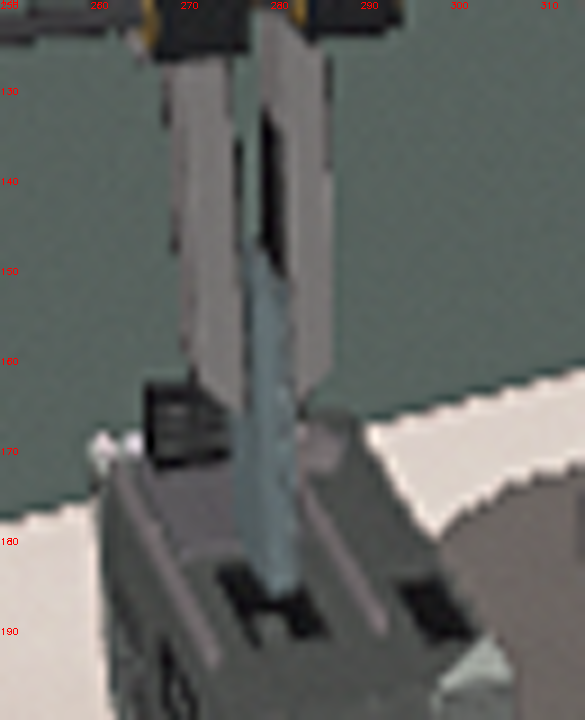

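View pics/i2.png

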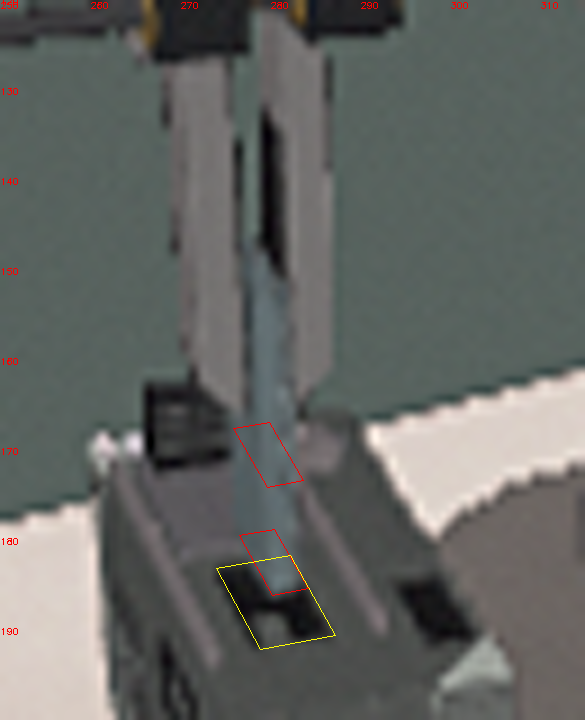

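The mailer's lower end (scene ≈(280,185)) sits over the slot. Mailer and slot are offset about equally (−0.5 px) from their predictions, so they line up relative to each other. I'll descend under force watch.

```bash
python3 - <<'E'
from h import *
for z in(.149,.145,.142,.139,.136,.132):
    t=robot.move_linear(W(PR,[(0,0,z)])[0],.03,threshold=6);robot.pause(.1);rep((z,t))
    if t:break
E
```

```text
(0.149, False) 17.37 rd [0.     0.     0.1491] F [-0.35 -0.16 -0.65] M [-0.04  0.02  0.03] op 0.0088
(0.145, False) 17.75 rd [0.    0.    0.145] F [-0.62  0.36 -0.69] M [ 0.02 -0.01  0.02] op 0.009
(0.142, False) 18.1 rd [0.    0.    0.142] F [0.59 1.27 0.62] M [-0.01 -0.3   0.02] op 0.0092
(0.139, False) 18.45 rd [1.000e-04 1.000e-04 1.389e-01] F [ 1.94  1.78 -3.39] M [-0.01 -0.82 -0.04] op 0.0089
(0.136, False) 18.8 rd [0.000e+00 1.000e-04 1.359e-01] F [ 2.68  2.34 -2.11] M [-0.04 -1.22 -0.03] op 0.0088
(0.132, False) 19.18 rd [1.000e-04 1.000e-04 1.319e-01] F [ 3.97  3.53 -3.89] M [-0.05 -1.56 -0.06] op 0.0088
```

The outside force is along world +x only (about 5 N), the same direction as the camera disagreement. I'll shift in +x to unload it before going deeper.

```bash
python3 - <<'E'
from h import *
for dx in(.0005,.001,.0015,.002,.0025):
    p=W(PR,[(0,0,.132)])[0]+[dx,0,0]
    robot.move_linear(p,.02);robot.pause(.15);rep(dx);print(robot.get_state()['force'].round(2))
    if robot.get_state()['force'][0]<0.5:break
E
```

```text
0.0005 19.58 rd [0.0002 0.0002 0.132 ] F [ 0.03  1.42 -1.  ] M [ 0.11 -0.36 -0.  ] op 0.0091
[ 0.94  1.07 -1.  ]
0.001 19.98 rd [0.0007 0.0006 0.132 ] F [0.8  0.19 0.33] M [ 0.01 -0.04  0.02] op 0.0085
[ 0.73 -0.36  0.33]
0.0015 20.38 rd [0.0011 0.001  0.132 ] F [ 0.28  0.87 -0.38] M [-0.01 -0.01  0.05] op 0.0088
[ 0.77  0.49 -0.38]
0.002 20.78 rd [0.0015 0.0013 0.132 ] F [-0.1   0.2  -0.51] M [ 0.01 -0.04 -0.02] op 0.0086
[ 0.05  0.22 -0.51]
```

```bash
python3 - <<'E'
from h import *
def F():
    a=[]
    for _ in range(5): robot.pause(.03);s=robot.get_state();a.append(np.r_[Rz(-PR[2])@s['force'],Rz(-PR[2])@s['moment']])
    return np.mean(a,0)
c=np.array([.0012,.0011])
for ax in(0,1):
    lim=[]
    for sg in(1,-1):
        for k in range(0,7):
            d=c.copy();d[ax]+=sg*k*.0004
            robot.move_linear(W(PR,[(d[0],d[1],.132)])[0],.02);f=F()
            print(ax,d.round(4),f.round(2))
            if abs(f[4-ax])>.25: break
        lim.append(d[ax])
    c[ax]=np.mean(lim);robot.move_linear(W(PR,[(c[0],c[1],.132)])[0],.02)
print("centre",c);rep();np.save("c.npy",c)
E
```

```text
0 [0.0012 0.0011] [-0.29  0.04 -0.45  0.01 -0.03  0.01]
0 [0.0016 0.0011] [ 0.07  0.07 -0.33 -0.01 -0.03  0.01]
0 [0.002  0.0011] [-0.11  0.12 -0.31 -0.   -0.02  0.  ]
0 [0.0024 0.0011] [-2.21  0.21  0.66  0.01  0.6  -0.01]
0 [0.0012 0.0011] [ 0.12  0.09 -0.31 -0.01 -0.04  0.01]
0 [0.0008 0.0011] [ 0.37 -0.34 -0.4   0.01 -0.03 -0.01]
0 [0.0004 0.0011] [ 0.15 -0.17 -0.24 -0.01 -0.06  0.04]
0 [-0.      0.0011] [ 1.6   0.06 -0.9  -0.02 -0.46 -0.02]
1 [0.0012 0.0011] [ 0.17  0.36 -0.32 -0.   -0.03  0.  ]
1 [0.0012 0.0015] [-0.14  0.19 -0.48  0.   -0.03 -0.01]
1 [0.0012 0.0019] [-0.21 -0.12 -0.03 -0.   -0.03  0.02]
1 [0.0012 0.0023] [ 0.01 -0.21 -0.48 -0.18 -0.05 -0.01]
1 [0.0012 0.0027] [-0.39 -3.51  1.92 -1.08  0.05 -0.02]
1 [0.0012 0.0011] [-0.05  0.4  -0.17 -0.   -0.06 -0.02]
1 [0.0012 0.0007] [ 0.07  0.11 -0.41 -0.   -0.01  0.  ]
1 [0.0012 0.0003] [-0.03  0.06 -0.26  0.01 -0.02  0.  ]
1 [ 0.0012 -0.0001] [-0.33  1.9  -0.5   0.58 -0.05  0.  ]
centre [0.0012 0.0013]
 28.37 rd [0.0012 0.0012 0.132 ] F [ 0.97  0.34 -0.11] M [-0.04  0.03 -0.07] op 0.0081
```

Free play is about 2 mm in both axes, matching the stated clearance. The centre is at (+1.2, +1.25) mm. Lowering to depth now, with the mailer's lower end at about 38 mm.

```bash
python3 - <<'E'
from h import *
c=np.load("c.npy")
for z in(.122,.113,.106):
    t=robot.move_linear(W(PR,[(c[0],c[1],z)])[0],.03,threshold=8);robot.pause(.25);rep((z,t))
    if t:break
for n,cr in(("scene",(245,120,70,80,9)),):
    im=robot.grab_frame(n);cv2.imwrite(f"pics/{n}6.png",im[:,:,::-1]);crop(im,*cr,"pics/j.png")
im=robot.grab_frame("top");cv2.imwrite("pics/top6.png",im[:,:,::-1])
E
```

```text
(0.122, False) 29.1 rd [0.0012 0.0013 0.1221] F [ 0.33  0.28 -0.79] M [ 0.07  0.01 -0.02] op 0.0086
(0.113, False) 29.8 rd [0.0012 0.0014 0.1131] F [-0.65  0.01 -0.04] M [0.04 0.02 0.01] op 0.009
(0.106, False) 30.43 rd [0.0013 0.0014 0.1061] F [ 0.66 -0.1  -0.28] M [0.03 0.03 0.01] op 0.0089
```

View pics/j.png

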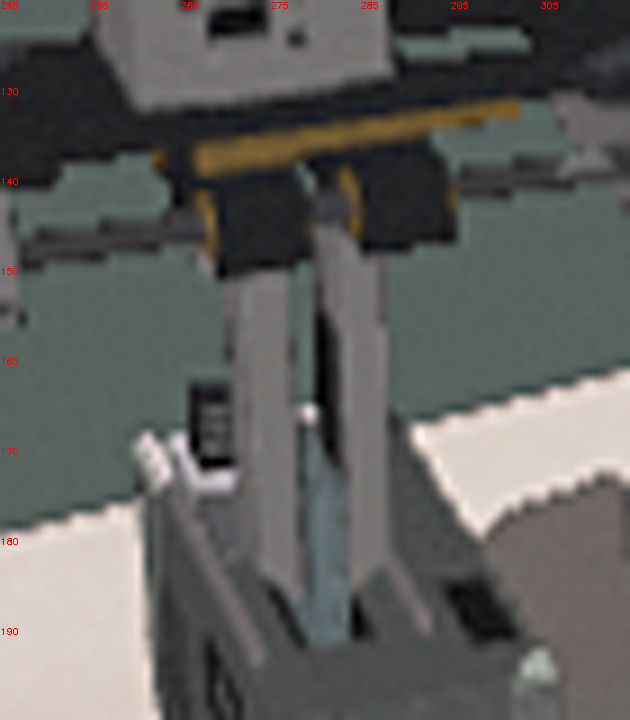

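View pics/top6.png

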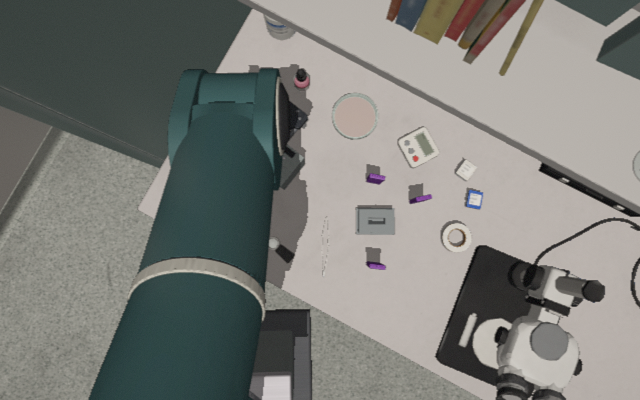

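```bash
python3 - <<'E'
from h import *
s=robot.get_state();c=np.load("c.npy");L=[(c[0]+a*.0045,c[1]+b*.015,.121) for a,b in((-1,-1),(1,-1),(1,1),(-1,1))]
print(proj("scene",W(PR,L)).round(1), s['force'].round(2),abs(s['joint_vel']).max(),s['tool_rot'][:,2].round(4))
im=cv2.imread("pics/scene6.png")[:,:,::-1]
crop(im,255,155,50,55,12,"pics/k.png",[(proj("scene",W(PR,L)),(0,0,255)),(proj("scene",W(PR,[(-.024,a,b) for a,b in((-.013,.05),(.013,.05),(.013,.063),(-.013,.063))])),(0,255,255))])
crop(im,258,180,25,35,16,"pics/k2.png")
E
```

```text
[[279.6 173.4]
 [283.6 172.7]
 [279.8 166.3]
 [275.8 167. ]] [ 0.29  0.68 -0.12] 0.0019760739483855854 [ 1.e-04 -0.e+00 -1.e+00]
```

View pics/k.png

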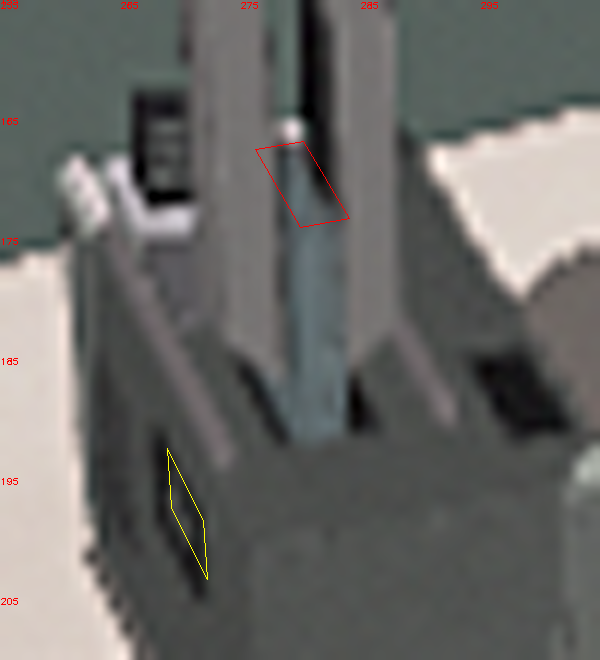

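View pics/k2.png

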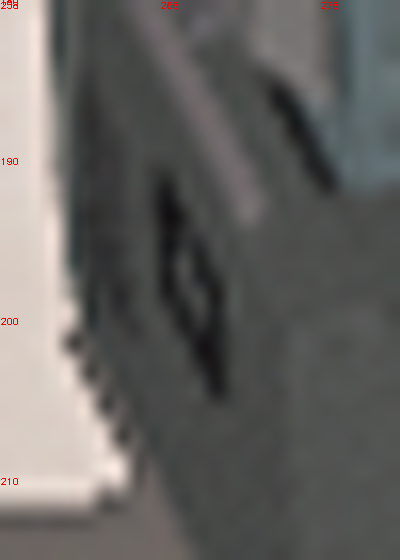

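The mailer's top edge is at scene ≈(281,172), within about 1 px of the prediction, so it hasn't slipped. That puts its lower end at about 39 mm, below the window's lower edge (50) and clear of the floor (14). Contact forces are within noise. The timer, petri dish and loupe are unmoved in the top view. Handing in.

```bash
python3 - <<'E'
from h import *
robot.pause(.3);rep();print(robot.sign_off())
E
```

```text
30.83 rd [0.0012 0.0013 0.106 ] F [-0.96 -0.33 -0.69] M [-0.02  0.01 -0.02] op 0.0088
the job is handed in; nothing more can be done
None
```

I pushed the shutter open to its stop, then took the pale blue mailer from its stand and lowered it through the slot. The job was handed in at about 31 s with the gripper still holding the mailer upright and still. `sign_off` gives no verdict.

- **Shutter:** the push force rose to about 35 N with no further travel, well above the 6 N detent, and the shutter stayed open after I backed off.
- **Fit in the slot:** the first descent rubbed one wall with about 5 N. I probed the free play, found about 2 mm in both axes as specified, and centred the mailer in it. The last force was about 1 N, close to the sensor noise.
- **Depth:** the mailer's lower end is at about 39 mm, below the window's lower edge (50 mm) and clear of the floor (14 mm). This comes from the arm's height and the grasp height. The mailer's top edge in the picture agrees to about 1 px (2 mm). The window itself is too small in the image to confirm it directly.
- **Bystanders:** the timer, loupe and large petri dish are where they were in the last top view.
- **Disagreement:** the two cameras differed by about 3 mm along world x. I settled it with the finger position in the image, the contact at the shutter stop and the slot probing.

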